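# Park the containers on their spill coasters

### The arm

A 6-joint arm with a two-finger parallel gripper is mounted at the origin on the work surface. World frame = base frame: x ahead of the robot, y to its left, z up, the work surface at z = 0. Lengths are in mm, angles in rad, forces in N, time in s.
With the tool pointing down it reaches from about 300 to 775 mm from the base axis. Payload 14.6 kg.
Tool frame: the origin (TCP) lies at the very end of the fingers, on their centre line; the grasp point (between the pads) lies 19 mm behind it; z points along the fingers, y is the line along which they close (so a half turn about z gives the same grasp; the last joint's range is limited). The gripper opens to 94 mm and grips with 3 to 60 N. Pads are 16 mm wide; open, the fingers measure 119 mm over their backs; the gripper's body (75 mm by 177 mm) begins 78 mm behind the grasp point.
Start: joints at [1.102, 0.3, 1.521, -0, 1.321, -0.067], TCP at [215.088, 506.188, 205.446] pointing down, gripper open.
Joint ranges: [-3.03, 3.03], [-0.79, 2.21], [0.23, 2.52], [-1.04, 4.18], [0, 3.07], [-2.55, 2.55]. Speed limits (rad/s): [2.22, 2.22, 2.57, 3.14, 3.14, 3.14].

### API

Orientations are given as [roll, pitch, yaw] about the fixed x, y, z axes, in that order (R = Rz(yaw) Ry(pitch) Rx(roll)).
In Python, from cell import manip, camera, get_calibration gives the robot as it stands. The module is installed in compiled form; this text tells all that it offers.
- The arm moves only by the tool jog_arm, never from a script. Its argument "plan" is one flat list of numbers, 6 for each row, row after row: the shift along the world's x, y, z in m, then the turn, a rotation vector about the world's x, y, z in degrees. A call has 1 to 20 rows; each row is the pose to reach, as a shift and turn from the pose commanded when the call began; what a row does not reach only later rows make up. A row lasts 1/10 s, in which the tool goes at most 50 mm and 8.59 degrees, less where a joint would pass 70% of its speed; a pose out of reach is approached as far as the arm can. A call with a gripper value outside its range is refused whole. "claw" is the finger opening in m, from 0 to 0.094, set as the call begins (left out, the last holds). The fingers move at their own pace and stop on an object; "force" is the grip in N (left out, the last holds). Time passes only in rows, so rows that repeat a pose let the fingers close. It gives the time, the measured TCP pose, the force, the opening and the grip force at its end, in the units of the state.
- manip.read_state(): the state, without advancing time (a new reading comes with each control period).
- camera(name): name is "scene" or "side" or "wrist"; returns (picture, depth): 480x640x3 uint8, red, green, blue; 480x640 float32, mm along the optical axis (not along the pixel's ray), 0 where there is no reading.
- get_calibration(name): a dict with "fx", "fy", "cx", "cy" (pixels), "origin" and "attitude" of the camera in the world. Camera axes: x right, y down, z forward; pixel columns grow to the right and rows downward; lengths in mm; the calibration is good to about 2 mm. A picture is of the moment at which its call begins: read the wrist's pose just before it. get_calibration takes no time and is no camera call; for the wrist camera it gives the pose at the moment of the call.
- manip.sign_off(): hands the job in; it is judged then, once.
The state is a dict: "clock": time; "joints": joint angles; "qd": joint speeds; "effort": joint torques, N m; "eef_pos": TCP position; "eef_rot": TCP orientation; "wrist_force": force on the tool from outside, world axes, zero at the start; "moment": the same for the moment, N m; "finger_gap": finger opening in mm; "finger_force": force on a finger pad.
Only numpy, scipy, OpenCV 4.12 (cv2) and the standard library are available. Lean on these libraries where they do the work, as an engineer would, in place of code of your own. Each camera call takes 0.05 s, during which the arm holds its last target. There are 200 camera calls.

### The job

Clear up the lab bench: stand each of the four containers (red-lidded jar, amber bottle with the yellow cap, green-lidded square staining jar, blue slide box) upright in the spill coaster of its own colour and shape, flat on the coaster's floor inside the rim. Set them down gently without dropping or tipping them, and leave the beaker and the stack of Petri dishes where they are.

Things in the scene. Friction and masses are not known exactly. Their poses are not given: they have to be found in the camera images.
- jar: Specimen jar: round, 56 mm in diameter, 62 mm high, pale body with a red lid of the same diameter, 100 to 230 g. Loose, standing upright on the table. Origin: centre of its underside, z up.
- bottle: Reagent bottle: dark amber, round, body 42 mm in diameter and straight up to 64 mm, then a short shoulder and a yellow cap 32 mm in diameter; 90 mm high in all, 100 to 210 g. Loose, standing upright on the table. Origin: centre of its underside, z up.
- dish: Staining jar: square, 46 x 46 mm at the lid (44 x 44 mm below 56 mm), 70 mm high plus a 4 mm knob, pale glassy body with a green lid, 120 to 260 g. Loose, standing upright on the table. Origin: centre of its underside, z up. x and y lie along its sides.
- slidebox: Slide box: blue, oblong, 86 mm along its x, 40 mm along its y, 45 mm high, a white label on top, 80 to 170 g. Loose, standing upright on the table. Origin: centre of its underside, z up.
- red_coaster: Red round spill coaster, inside 76 mm in diameter, outside 84 mm. Fixed to the table. Floor 4 mm thick, rim 10 mm high in all and 4 mm thick. Origin: centre of its underside, on the table, z up.
- yellow_coaster: Yellow round spill coaster, inside 62 mm in diameter, outside 70 mm. Fixed to the table. Floor 4 mm thick, rim 10 mm high in all and 4 mm thick. Origin: centre of its underside, on the table, z up.
- green_coaster: Green square spill coaster, inside 66 x 66 mm, outside 74 x 74 mm; x and y lie along its sides. Fixed to the table. Floor 4 mm thick, rim 10 mm high in all and 4 mm thick. Origin: centre of its underside, on the table, z up.
- blue_coaster: Blue oblong spill coaster, inside 106 mm along its x and 60 mm along its y, outside 114 x 68 mm. Fixed to the table. Floor 4 mm thick, rim 10 mm high in all and 4 mm thick. Origin: centre of its underside, on the table, z up.
- beaker: Empty glass beaker, 68 mm in diameter at the rim, 85 mm high; a bystander. Loose, standing upright on the table. Origin: centre of its underside, z up.
- petri: Stack of two Petri dishes with tan contents, 86 mm in diameter, 32 mm high; a bystander. Loose, standing upright on the table. Origin: centre of its underside, z up.
There are look-alikes about, which are no part of the job. There is more than one size of the jar; the one meant has the size given above. Of the things that look like the red_coaster, take the one that is farthest from the robot's base at the start.

How it is judged (in metres and radians):
At the end, for the whole second after the job is handed in: Each container stands upright (within 0.08 rad) on the floor of the coaster of its own colour, inside the rim (underside 1 to 7 mm above the coaster's underside, centre within 16 mm of the coaster's centre), released and at rest (under 0.02 m/s) (horizontal distance between jar and red_coaster below 0.016 m and z of jar in the frame of red_coaster between 0.001 and 0.007 m and angle between each of jar, bottle, dish, slidebox's own z axis and vertical below 0.08 rad and linear speed of each of jar, bottle, dish, slidebox below 0.02 m/s and contact force between each of jar, bottle, dish, slidebox and the fingers below 0.05 N and horizontal distance between bottle and yellow_coaster below 0.016 m and z of bottle in the frame of yellow_coaster between 0.001 and 0.007 m and horizontal distance between dish and green_coaster below 0.016 m and z of dish in the frame of green_coaster between 0.001 and 0.007 m and horizontal distance between slidebox and blue_coaster below 0.016 m and z of slidebox in the frame of blue_coaster between 0.001 and 0.007 m); the robot touches nothing.
It fails at once if a container is tipped more than 40 degrees (angle between any of jar, bottle, dish, slidebox's own z axis and vertical above 0.7 rad).
It fails at once if a container is dropped or thrown (moves faster than 0.8 m/s, a fall of over 3 cm, while not held) ((contact force between jar and the fingers below 0.01 N and linear speed of jar above 0.8 m/s) or (contact force between bottle and the fingers below 0.01 N and linear speed of bottle above 0.8 m/s) or (contact force between dish and the fingers below 0.01 N and linear speed of dish above 0.8 m/s) or (contact force between slidebox and the fingers below 0.01 N and linear speed of slidebox above 0.8 m/s)).
It fails at once if the beaker is moved more than 30 mm or tipped (distance of beaker from where it was at the start of the episode above 0.03 m or angle between beaker's own z axis and vertical above 0.5 rad).
It fails at once if the stack of Petri dishes is moved more than 30 mm or tipped (distance of petri from where it was at the start of the episode above 0.03 m or angle between petri's own z axis and vertical above 0.5 rad).
It also fails if it takes over 128 s, if anything falls off the work surface, if the arm or the gripper's body presses on something with over 40 N, if the wrist force passes 120 N, or if a joint passes its speed limit or range.

## Working session

There is one attempt and no reset: what is moved stays moved. The work goes in short steps, Python scripts to look and compute and a tool call to move; the robot and the scene stay as the last step left them, time stands still between calls to the robot, and variables do not carry over. Pictures are saved under pics/ and viewed, at most 14 in all, crops included, and the job is handed in when it is done.

Besides the shell and the picture viewer there is one more tool, called after "Emit:" in YAML: its name, and indented under it one key for each argument. jog_arm: Moves the arm, as the interface text tells. Its arguments: {"type":"object","properties":{"plan":{"type":"array"},"claw":{"type":"number"},"force":{"type":"number"}},"required":["plan"]}

```bash
mkdir -p pics && python3 - <<'E'
from cell import manip,camera,get_calibration
import cv2,numpy as np
print(manip.read_state())
for n in("scene","side"):
    p,d=camera(n); np.savez(f"{n}0.npz",p=p,d=d); cv2.imwrite(f"pics/{n}0.png",p[...,::-1]); print(n,get_calibration(n))
E
```

```text
{'clock': 0.0, 'joints': array([ 1.10239544e+00,  3.00469550e-01,  1.52156133e+00,  9.34218765e-06,
        1.32069210e+00, -6.66060983e-02]), 'qd': array([-0.0022493 , -0.0008595 , -0.00125793,  0.00156621, -0.00016219,
        0.00128695]), 'effort': array([ 1.57338718e-04, -5.31797755e+01, -3.52742493e+01,  7.07806530e-02,
        2.43121921e-02, -7.96749623e-05]), 'eef_pos': array([214.97821331, 505.97097802, 204.89553163]), 'eef_rot': array([-3.14046543e+00, -8.42601546e-05,  2.73979550e+00]), 'wrist_force': array([ 0.48584322,  0.2114775 , -0.49161943]), 'moment': array([-0.0021108 ,  0.0045975 , -0.01290763]), 'finger_force': 0.0, 'finger_gap': 93.97998459894282}
scene {'fx': 539.0324440961244, 'fy': 539.0324440961244, 'cx': 320.13409349911495, 'cy': 232.94288665412935, 'origin': array([954.78014213, 422.14976081, 986.69224801]), 'attitude': array([-2.56641018,  0.00886088,  2.31102364])}
side {'fx': 547.3341847100801, 'fy': 547.3341847100801, 'cx': 320.9575261295071, 'cy': 236.95053619276345, 'origin': array([ 147.21404991, -888.32155254, 1160.87373584]), 'attitude': array([-2.43987699, -0.00420219, -0.41007755])}
```

View pics/scene0.png

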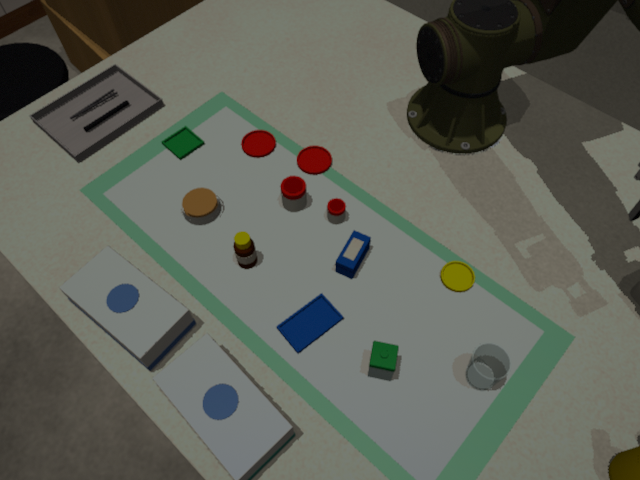

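View pics/side0.png

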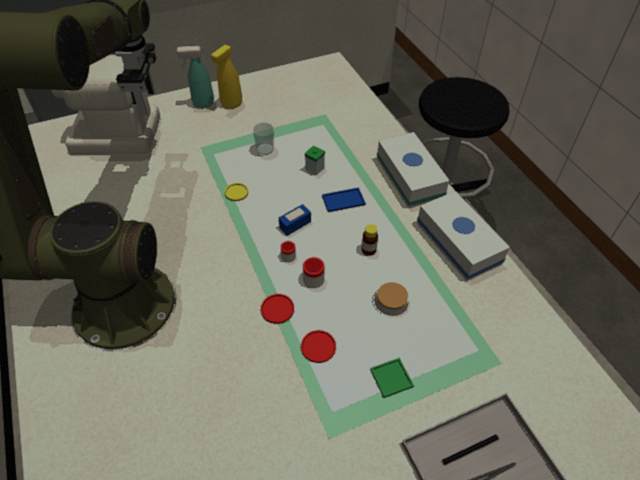

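Scene view: red coasters at (259,143) and (315,160). Red-lidded jars at (293,190), which is large, and (336,208), which is small. Bottle (245,250), slide box (353,253), staining jar (384,358), yellow coaster (457,276), green coaster (183,143), blue coaster (310,323), beaker (488,367), Petri stack (200,204). The side view shows the same layout.

```bash
cat > h.py <<'E'
import cv2,numpy as np
from scipy.spatial.transform import Rotation as R
from cell import manip,camera,get_calibration
HSV={'red':[((0,120,60),(8,255,255)),((172,120,60),(180,255,255))],'yellow':[((22,150,80),(34,255,255))],
 'green':[((55,150,30),(75,255,255))],'blue':[((105,150,30),(125,255,255))],'tan':[((8,110,90),(18,220,255))]}
def mask(p,c):
    h=cv2.cvtColor(p,cv2.COLOR_RGB2HSV); m=0
    for a,b in HSV[c]: m=m|cv2.inRange(h,a,b)
    return m
def cast(uv,z,cal):
    uv=np.atleast_2d(np.float64(uv)); d=np.c_[(uv[:,0]-cal['cx'])/cal['fx'],(uv[:,1]-cal['cy'])/cal['fy'],np.ones(len(uv))]
    d=d@R.from_euler('xyz',cal['attitude']).as_matrix().T; o=np.array(cal['origin'])
    return (o+d*((z-o[2])/d[:,2])[:,None])[:,:2]
def blobs(p,c,amin=60):
    cs,_=cv2.findContours(mask(p,c),cv2.RETR_EXTERNAL,cv2.CHAIN_APPROX_NONE)
    return [k[:,0] for k in cs if cv2.contourArea(k)>amin]
def rect(k,z,cal):
    "min-area rect and circle of a contour cast onto plane z: centre, sizes, long-axis angle deg"
    w=cast(k,z,cal).astype(np.float32); (c,s,a)=cv2.minAreaRect(w)
    if s[0]<s[1]: s=s[::-1]; a+=90
    m=cv2.moments(w.reshape(-1,1,2)); cen=(m['m10']/m['m00'],m['m01']/m['m00'])
    return np.round(c,1),np.round(cen,1),np.round(s,1),round((a+90)%180-90,1)
E
python3 - <<'E'
from h import *
for n in("scene","side"):
    f=np.load(f"{n}0.npz"); cal=get_calibration(n)
    for c in HSV:
        for k in blobs(f['p'],c):
            u=k.mean(0).round()
            M=np.zeros((480,640),np.uint8); cv2.drawContours(M,[k.reshape(-1,1,2)],-1,1,-1)
            dm=np.median(f['d'][M>0])
            # height by depth
            d=np.array([(u[0]-cal['cx'])/cal['fx'],(u[1]-cal['cy'])/cal['fy'],1])*dm
            zz=(R.from_euler('xyz',cal['attitude']).apply(d)+cal['origin'])[2]
            if np.hypot(*cast(u,0,cal)[0])>1000: continue
            print(n,c,u,'z~%.0f'%zz,*[f"h{z}:{rect(k,z,cal)}" for z in ((10,) if zz<20 else (32,) if c=='tan' else (45,) if c=='blue' else (90,) if c=='yellow' else(70,) if c=='green' else (62,))])
E
```

```text
scene red [336. 206.] z~45 h62:(array([445. ,  -9.2]), array([445.1,  -9.5]), array([38. , 36.4]), -48.0)
scene red [292. 186.] z~63 h62:(array([ 467.3, -114.1]), array([ 467.6, -114.4]), array([55. , 52.3]), 43.3)
scene red [314. 160.] z~6 h10:(array([ 348.8, -162.7]), array([ 348.9, -163.4]), array([83.6, 80.8]), 43.7)
scene red [258. 143.] z~5 h10:(array([ 401. , -299.6]), array([ 401.2, -299.6]), array([83.6, 82.5]), 47.4)
scene yellow [457. 276.] z~5 h10:(array([381.2, 267.4]), array([381.2, 267.4]), array([68.7, 66.6]), 11.5)
scene yellow [241. 238.] z~90 h90:(array([643.5, -82.9]), array([643.6, -82.7]), array([30. , 28.1]), -47.9)
scene green [383. 356.] z~72 h70:(array([637.2, 272.2]), array([637.2, 272.3]), array([47. , 43.7]), 29.9)
scene green [182. 142.] z~6 h10:(array([ 523. , -437.1]), array([ 523.1, -437.7]), array([78.4, 75. ]), 87.0)
scene blue [309. 323.] z~5 h10:(array([659.6, 113.2]), array([659.7, 113.1]), array([113.,  69.]), -8.4)
scene blue [352. 254.] z~40 h45:(array([502.6,  86.7]), array([502.7,  86.7]), array([103.4,  45.1]), 14.8)
scene tan [199. 201.] z
[... 670 characters left out ...]
. ]), array([378.9, 263.1]), array([65.8, 62.5]), -23.2)
side yellow [231.  82.] z~101 h90:(array([507.4, 698. ]), array([509.1, 692.3]), array([271.4,  53.3]), 77.8)
side green [392. 377.] z~6 h10:(array([ 520.6, -442.4]), array([ 520.3, -442.6]), array([72.2, 72.2]), 87.0)
side green [315. 153.] z~71 h70:(array([632.5, 264.2]), array([632.2, 264.3]), array([46.9, 46. ]), 30.2)
side blue [295. 220.] z~35 h45:(array([486.7,  61.9]), array([483.3,  53.5]), array([99.7, 62.3]), 14.3)
side blue [343. 199.] z~6 h10:(array([657.1, 109. ]), array([657.1, 108.9]), array([110.7,  67.5]), -8.6)
side tan [393. 295.] z~32 h32:(array([ 619.6, -257. ]), array([ 619.6, -257.6]), array([73.3, 72.8]), 54.9)
```

```bash
python3 - <<'E'
from h import *
f=np.load("scene0.npz"); p=f['p']; cal=get_calibration("scene")
cv2.imwrite("pics/crop_red.png",cv2.resize(p[115:295,220:400],None,fx=3.3,fy=3.3,interpolation=cv2.INTER_CUBIC)[...,::-1])
sb=p[225:285,325:380]; h=cv2.cvtColor(sb,cv2.COLOR_RGB2HSV)
b=[k for k in blobs(p,'blue') if abs(k[:,0].mean()-352)<10][0]
M=np.zeros((480,640),np.uint8); cv2.drawContours(M,[b.reshape(-1,1,2)],-1,255,-1)
M=cv2.bitwise_and(M,cv2.inRange(cv2.cvtColor(p,cv2.COLOR_RGB2HSV),(0,0,100),(180,110,255)))
k=max(cv2.findContours(M,0,1)[0],key=cv2.contourArea)[:,0]; print('label',rect(k,45,cal))
s,d=f['p'],f['d']
for z,u in((45,(336,206)),): print(cast(u,z,cal))
print(get_calibration('wrist'))
E
```

```text
label (array([492.5,  79.5]), array([492.6,  79.5]), array([48.6, 22.9]), 14.6)
[[435.77437034 -17.03906211]]
{'fx': 418.96573076260063, 'fy': 418.96573076260063, 'cx': 322.7910951829928, 'cy': 247.35948194906683, 'origin': array([153.3967605 , 533.78946247, 384.36994109]), 'attitude': array([ 2.90192834e+00, -6.37013030e-04,  1.16820936e+00])}
```

View pics/crop_red.png

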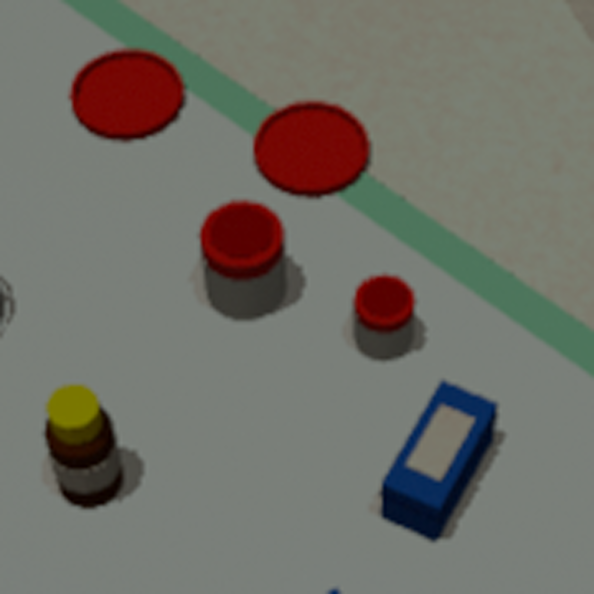

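The two jars are (243,260) and (384,315) in the crop. The one meant is the larger: its lid measures about 55 mm at z≈62, the other 38 mm at z≈45. The red coasters are 500 mm and 385 mm from the base, so I take the far one, left in the crop, near (400,-301). First I go above the staining jar.

Emit:
jog_arm:
  plan: [0.1,-0.057,0,0,0,-8,0.2,-0.114,0,0,0,-16,0.3,-0.17,-0.02,0,0,-24,0.42,-0.238,-0.05,0,0,-37,0.42,-0.238,-0.05,0,0,-37,0.42,-0.238,-0.05,0,0,-37,0.42,-0.238,-0.05,0,0,-37,0.42,-0.238,-0.05,0,0,-37,0.42,-0.238,-0.05,0,0,-37,0.42,-0.238,-0.05,0,0,-37,0.42,-0.238,-0.05,0,0,-37,0.42,-0.238,-0.05,0,0,-37,0.42,-0.238,-0.05,0,0,-37,0.42,-0.238,-0.05,0,0,-37]
  claw: 0.094
  force: 20

```text
clock: 1.5
eef_pos: [634.3, 269.2, 156.0]
eef_rot: [3.141, 0.0, 2.095]
wrist_force: [0.5, 0.3, 0.4]
finger_gap: 94.2
finger_force: 0.0
```

```bash
cat > w.py <<'E'
import sys
from h import *
# usage: w.py colour height [viewname]
s=manip.read_state(); cal=get_calibration('wrist'); p,d=camera('wrist')
print('tcp',s['eef_pos'].round(1),s['eef_rot'].round(3),'t',round(s['clock'],1),'j',s['joints'].round(2),'gap',round(s['finger_gap'],1))
for k in blobs(p,sys.argv[1],300): print(k.mean(0).round(),rect(k,float(sys.argv[2]),cal))
if len(sys.argv)>3: cv2.imwrite(f"pics/{sys.argv[3]}.png",p[...,::-1])
E
python3 w.py green 70 wd
```

```text
tcp [634.3 269.2 156. ] [3.141 0.    2.095] t 1.5 j [ 0.35  0.65  1.12  0.    1.37 -0.18] gap 94.2
```

View pics/wd.png

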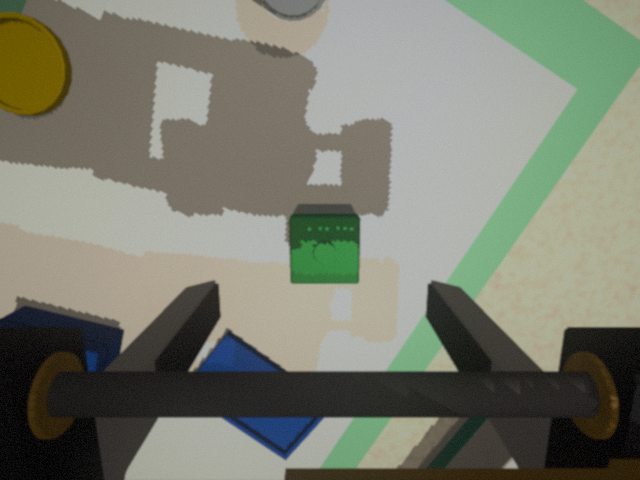

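The wrist view shows the dish square-on at about (325,247), midway between the fingers. The green mask missed it in this light, so I loosen it.

```bash
sed -i "s/'green':\[((55,150,30),(75/'green':[((50,160,30),(80/" h.py && python3 - <<'E'
import cv2
p=cv2.imread('pics/wd.png'); h=cv2.cvtColor(p,cv2.COLOR_BGR2HSV)
for u in((325,265),(325,222),(325,210),(500,220),(260,390),(20,80)): print(u,h[u[1],u[0]])
E
python3 w.py green 70; python3 -c "
from h import *
cal=get_calibration('wrist')
print(cast([(290,283),(359,283),(291,214),(358,214)],70,cal).round(1))
print(cast([(20,65)],10,cal).round(1))"
```

```text
(325, 265) [ 63 145 137]
(325, 222) [ 62 120  85]
(325, 210) [60 17 73]
(500, 220) [ 66  76 179]
(260, 390) [135  15  34]
(20, 80) [ 24 255 113]
tcp [634.5 269.1 156. ] [3.141 0.    2.095] t 1.6 j [ 0.35  0.65  1.12  0.    1.37 -0.18] gap 93.9
[[627.6 241.3]
 [667.4 264.3]
 [605.7 282.2]
 [642.8 303.7]]
[[384.7 269. ]]
```

Emit:
jog_arm:
  plan: [0.001,0.004,-0.04,0,0,0,0.001,0.004,-0.08,0,0,0,0.001,0.004,-0.11,0,0,0,0.001,0.004,-0.13,0,0,0,0.001,0.004,-0.134,0,0,0,0.001,0.004,-0.134,0,0,0,0.001,0.004,-0.134,0,0,0]

```text
clock: 2.3
eef_pos: [636.7, 272.6, 23.2]
eef_rot: [3.139, 0.0, 2.094]
wrist_force: [-0.2, 0.4, 0.1]
finger_gap: 93.8
finger_force: 0.0
```

Emit:
jog_arm:
  plan: [0,0,0,0,0,0,0,0,0,0,0,0,0,0,0,0,0,0,0,0,0,0,0,0,0,0,0,0,0,0,0,0,0,0,0,0,0,0,0,0,0,0,0,0,0,0,0,0,0,0,0,0,0,0,0,0,0,0,0,0]
  claw: 0.03
  force: 25

```text
clock: 3.3
eef_pos: [636.0, 272.2, 21.4]
eef_rot: [-3.141, -0.0, 2.094]
wrist_force: [-0.1, 0.7, 0.2]
finger_gap: 45.6
finger_force: 25.0
```

Emit:
jog_arm:
  plan: [0,0,0.01,0,0,0,0,0,0.04,0,0,0,0,0,0.08,0,0,0,0,0,0.115,0,0,0,0,0,0.13,0,0,0,-0.002,-0.012,0.13,0,0,0,-0.005,-0.032,0.13,0,0,-1,-0.01,-0.06,0.13,0,0,-2.5,-0.015,-0.095,0.13,0,0,-4,-0.021,-0.13,0.13,0,0,-6,-0.026,-0.165,0.13,0,0,-8,-0.032,-0.2,0.13,0,0,-9.5,-0.038,-0.235,0.13,0,0,-11,-0.043,-0.27,0.13,0,0,-12.5,-0.049,-0.305,0.13,0,0,-14,-0.054,-0.34,0.13,0,0,-16,-0.06,-0.37,0.13,0,0,-18,-0.064,-0.395,0.13,0,0,-19,-0.066,-0.41,0.13,0,0,-20,-0.067,-0.42,0.13,0,0,-20]

```text
clock: 5.3
eef_pos: [568.1, -148.8, 150.0]
eef_rot: [-3.14, -0.001, 1.744]
wrist_force: [-0.1, 0.6, -1.3]
finger_gap: 46.1
finger_force: 25.0
```

Emit:
jog_arm:
  plan: [-0.002,-0.012,0,0,0,-1,-0.005,-0.035,0,0,0,-2,-0.011,-0.07,0,0,0,-4,-0.017,-0.105,0,0,0,-5.5,-0.022,-0.14,0,0,0,-7,-0.028,-0.175,0,0,0,-9,-0.033,-0.21,0,0,0,-10.5,-0.038,-0.24,0,0,0,-12,-0.042,-0.265,0,0,0,-13,-0.045,-0.282,0,0,0,-13,-0.046,-0.29,0,0,0,-13,-0.046,-0.29,0,0,0,-13,-0.046,-0.29,0,0,0,-13]

```text
clock: 6.6
eef_pos: [523.4, -437.0, 151.2]
eef_rot: [-3.141, -0.0, 1.519]
wrist_force: [0.2, 0.6, -0.7]
finger_gap: 45.7
finger_force: 25.0
```

```bash
sed -i "s/((50,160,30),(80/((50,110,30),(80/" h.py && python3 w.py green 10 wg
```

```text
tcp [ 523.4 -437.   151.2] [-3.141 -0.     1.519] t 6.6 j [-0.75  0.64  1.15  0.    1.35 -0.7 ] gap 45.7
[323. 326.] (array([ 520.8, -512.7]), array([ 521. , -512.7]), array([112.9,  82.7]), -3.0)
[323. 219.] (array([ 524.5, -425. ]), array([ 524.8, -422.3]), array([71.9, 44.8]), -3.0)
```

View pics/wg.png

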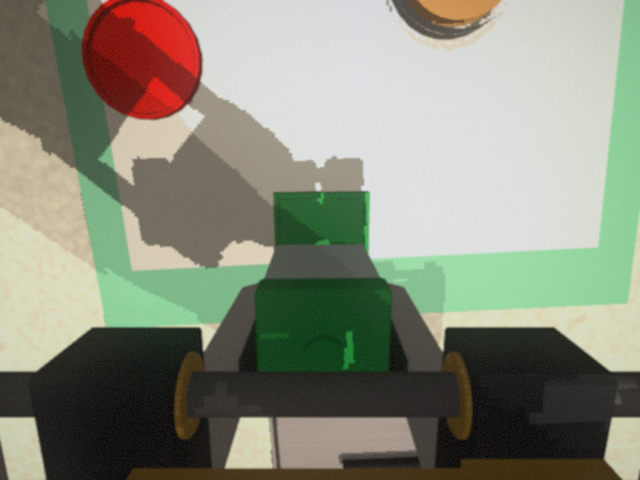

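The coaster edge shows at row 192, columns 275–369, and the held dish is centred at column 323, the same column. The remaining offset is about (+1,-3) mm, so I lower it.

Emit:
jog_arm:
  plan: [0.001,-0.003,-0.02,0,0,0,0.001,-0.003,-0.05,0,0,0,0.001,-0.003,-0.08,0,0,0,0.001,-0.003,-0.1,0,0,0,0.001,-0.003,-0.113,0,0,0,0.001,-0.003,-0.118,0,0,0,0.001,-0.003,-0.121,0,0,0,0.001,-0.003,-0.123,0,0,0,0.001,-0.003,-0.125,0,0,0,0.001,-0.003,-0.1255,0,0,0,0.001,-0.003,-0.1255,0,0,0]

```text
clock: 7.75
eef_pos: [524.1, -440.9, 26.2]
eef_rot: [3.141, 0.0, 1.518]
wrist_force: [0.4, 0.4, -1.5]
finger_gap: 45.9
finger_force: 25.0
```

Emit:
jog_arm:
  plan: [0,0,-0.0005,0,0,0,0,0,-0.001,0,0,0,0,0,-0.001,0,0,0,0,0,-0.001,0,0,0]

```text
clock: 8.15
eef_pos: [524.1, -441.0, 25.3]
eef_rot: [3.141, 0.0, 1.518]
wrist_force: [-2.1, 1.3, 2.9]
finger_gap: 45.8
finger_force: 25.0
```

Emit:
jog_arm:
  plan: [0,0,0,0,0,0,0,0,0,0,0,0,0,0,0,0,0,0,0,0,0,0,0,0,0,0,0.03,0,0,0,0,0,0.08,0,0,0,0,0,0.125,0,0,0]
  claw: 0.07

```text
clock: 8.85
eef_pos: [523.9, -440.7, 151.6]
eef_rot: [-3.141, -0.0, 1.518]
wrist_force: [0.3, 0.7, 0.5]
finger_gap: 70.2
finger_force: 0.0
```

Emit:
jog_arm:
  plan: [-0.005,0.04,0,0,0,0,-0.015,0.08,0,0,0,0,-0.058,0.326,0,0,0,0,-0.058,0.326,0,0,0,0,-0.058,0.326,0,0,0,0,-0.058,0.326,0,0,0,0,-0.058,0.326,0,0,0,0,-0.058,0.326,0,0,0,0,-0.058,0.326,0,0,0,0,-0.058,0.326,0,0,0,0]
  claw: 0.094

```text
clock: 9.85
eef_pos: [466.4, -115.6, 150.1]
eef_rot: [3.141, 0.0, 1.518]
wrist_force: [-0.4, -0.4, 0.8]
finger_gap: 94.1
finger_force: 0.0
```

```bash
python3 w.py red 62 wj
```

```text
tcp [ 466.4 -115.6  150.1] [3.141 0.    1.518] t 9.8 j [-0.32  0.2   1.78 -0.    1.16 -0.27] gap 94.1
[261. 445.] (array([ 413.3, -262. ]), array([ 413.2, -260.3]), array([68.4, 54.5]), -3.2)
[187. 295.] (array([ 371.2, -139.5]), array([ 368.1, -133.7]), array([69.8, 63.1]), -17.4)
[323. 250.] (array([ 468.1, -113.7]), array([ 468.1, -113.7]), array([55.6, 52.9]), 86.9)
[265. 103.] (array([438., -20.]), array([438.1, -19.9]), array([37. , 36.3]), -67.7)
```

View pics/wj.png

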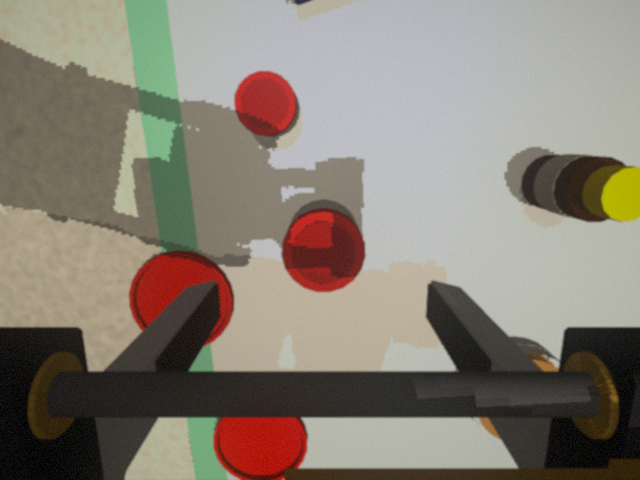

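Jar lid at (323,250), width 55.6 mm, centred at (468,-113.7) between the fingers. I descend and grip.

Emit:
jog_arm:
  plan: [0.0015,0.002,-0.04,0,0,0,0.0015,0.002,-0.08,0,0,0,0.0015,0.002,-0.11,0,0,0,0.0015,0.002,-0.126,0,0,0,0.0015,0.002,-0.13,0,0,0,0.0015,0.002,-0.13,0,0,0,0.0015,0.002,-0.13,0,0,0]

```text
clock: 10.6
eef_pos: [468.2, -113.4, 20.8]
eef_rot: [3.14, 0.0, 1.517]
wrist_force: [0.3, -0.4, 0.1]
finger_gap: 93.8
finger_force: 0.0
```

Emit:
jog_arm:
  plan: [0,0,0,0,0,0,0,0,0,0,0,0,0,0,0,0,0,0,0,0,0,0,0,0,0,0,0,0,0,0,0,0,0,0,0,0,0,0,0,0,0,0,0,0,0,0,0,0,0,0,0,0,0,0]
  claw: 0.04
  force: 25

```text
clock: 11.5
eef_pos: [467.6, -112.8, 20.0]
eef_rot: [3.142, -0.0, 1.518]
wrist_force: [-2.0, 0.0, 3.0]
finger_gap: 55.3
finger_force: 25.0
```

Emit:
jog_arm:
  plan: [0,0,0.01,0,0,0,0,0,0.035,0,0,0,0,0,0.07,0,0,0,0,0,0.1,0,0,0,-0.004,-0.012,0.11,0,0,0,-0.012,-0.034,0.11,0,0,0,-0.023,-0.065,0.11,0,0,0,-0.036,-0.1,0.11,0,0,0,-0.048,-0.135,0.11,0,0,0,-0.058,-0.163,0.11,0,0,0,-0.064,-0.18,0.11,0,0,0,-0.067,-0.188,0.11,0,0,0,-0.067,-0.188,0.11,0,0,0,-0.067,-0.188,0.11,0,0,0]

```text
clock: 12.9
eef_pos: [400.5, -300.3, 129.6]
eef_rot: [-3.141, -0.001, 1.518]
wrist_force: [0.2, 0.1, -2.5]
finger_gap: 55.8
finger_force: 25.0
```

```bash
python3 w.py red 10 wr
```

```text
tcp [ 400.5 -300.3  129.6] [-3.141e+00 -1.000e-03  1.518e+00] t 12.9 j [-0.72  0.27  1.75  0.    1.13 -0.66] gap 55.8
[322. 328.] (array([ 398.7, -359.6]), array([ 398.4, -365.5]), array([119.9,  88.6]), -3.1)
[323. 227.] (array([ 402.8, -288. ]), array([ 402.7, -284.8]), array([82. , 58.7]), -3.7)
[232.  48.] (array([ 349.3, -170.9]), array([ 349.7, -168.1]), array([82.5, 68. ]), -3.0)
```

View pics/wr.png

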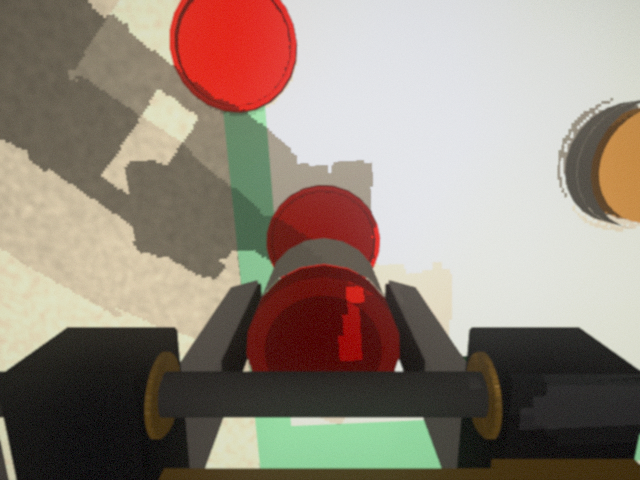

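The coaster's edge is at row 185, columns 267–380, and the jar is centred over it. Its centre is about (402,-300.5), so I lower the jar.

Emit:
jog_arm:
  plan: [0.0015,0.0005,-0.02,0,0,0,0.0015,0.0005,-0.05,0,0,0,0.0015,0.0005,-0.075,0,0,0,0.0015,0.0005,-0.09,0,0,0,0.0015,0.0005,-0.097,0,0,0,0.0015,0.0005,-0.1,0,0,0,0.0015,0.0005,-0.102,0,0,0,0.0015,0.0005,-0.104,0,0,0,0.0015,0.0005,-0.105,0,0,0,0.0015,0.0005,-0.106,0,0,0,0.0015,0.0005,-0.106,0,0,0]

```text
clock: 14.05
eef_pos: [402.1, -300.4, 24.1]
eef_rot: [3.141, 0.0, 1.518]
wrist_force: [0.6, -0.4, -2.7]
finger_gap: 55.6
finger_force: 25.0
```

Emit:
jog_arm:
  plan: [0,0,-0.0005,0,0,0,0,0,-0.001,0,0,0,0,0,-0.001,0,0,0,0,0,-0.001,0,0,0]

```text
clock: 14.45
eef_pos: [402.2, -300.4, 24.0]
eef_rot: [3.141, 0.0, 1.518]
wrist_force: [-4.5, 3.9, 13.6]
finger_gap: 55.5
finger_force: 25.0
```

Emit:
jog_arm:
  plan: [0,0,0,0,0,0,0,0,0,0,0,0,0,0,0,0,0,0,0,0,0,0,0,0,0,0,0.03,0,0,0,0,0,0.08,0,0,0,0,0,0.13,0,0,0,0,0,0.13,0,0,0]
  claw: 0.08

```text
clock: 15.25
eef_pos: [404.1, -302.0, 159.1]
eef_rot: [3.134, 0.006, 1.518]
wrist_force: [0.1, -0.5, 0.4]
finger_gap: 80.1
finger_force: 0.0
```

Emit:
jog_arm:
  plan: [0.025,0.022,0,0,0,0,0.06,0.055,0,0,0,0,0.241,0.217,0,0,0,0,0.241,0.217,0,0,0,0,0.241,0.217,0,0,0,0,0.241,0.217,0,0,0,0,0.241,0.217,0,0,0,0,0.241,0.217,0,0,0,0,0.241,0.217,0,0,0,0,0.241,0.217,0,0,0,0,0.241,0.217,0,0,0,0]
  claw: 0.094

```text
clock: 16.35
eef_pos: [642.5, -84.3, 153.1]
eef_rot: [3.142, 0.0, 1.517]
wrist_force: [0.0, 0.0, -0.3]
finger_gap: 94.3
finger_force: 0.0
```

```bash
python3 w.py yellow 90 wb
```

```text
tcp [642.5 -84.3 153.1] [3.142 0.    1.517] t 16.4 j [-0.19  0.56  1.27 -0.    1.31 -0.13] gap 94.3
[323. 258.] (array([644.5, -81. ]), array([644.5, -81. ]), array([32. , 31.1]), -48.5)
```

The cap is at (323,258), 32 mm wide, so the bottle stands at (644.5,-81). I descend and grip.

Emit:
jog_arm:
  plan: [0.002,0.003,-0.02,0,0,0,0.002,0.003,-0.05,0,0,0,0.002,0.003,-0.09,0,0,0,0.002,0.003,-0.12,0,0,0,0.002,0.003,-0.131,0,0,0,0.002,0.003,-0.131,0,0,0,0.002,0.003,-0.131,0,0,0,0.002,0.003,-0.131,0,0,0]

```text
clock: 17.2
eef_pos: [646.0, -80.6, 24.0]
eef_rot: [3.139, 0.0, 1.518]
wrist_force: [-0.3, 0.6, 0.4]
finger_gap: 93.9
finger_force: 0.0
```

Emit:
jog_arm:
  plan: [0,0,0,0,0,0,0,0,0,0,0,0,0,0,0,0,0,0,0,0,0,0,0,0,0,0,0,0,0,0,0,0,0,0,0,0,0,0,0,0,0,0,0,0,0,0,0,0,0,0,0,0,0,0,0,0,0,0,0,0]
  claw: 0.03
  force: 25

```text
clock: 18.2
eef_pos: [645.0, -80.3, 21.9]
eef_rot: [-3.141, -0.0, 1.518]
wrist_force: [-2.2, -1.1, 0.4]
finger_gap: 41.5
finger_force: 25.0
```

Emit:
jog_arm:
  plan: [0,0,0.01,0,0,0,0,0,0.04,0,0,0,0,0,0.075,0,0,0,0,0,0.1,0,0,0,-0.006,0.008,0.11,0,0,0,-0.018,0.024,0.11,0,0,0,-0.038,0.05,0.11,0,0,0,-0.06,0.079,0.11,0,0,0,-0.083,0.11,0.11,0,0,0,-0.106,0.14,0.11,0,0,0,-0.129,0.17,0.11,0,0,0,-0.151,0.2,0.11,0,0,0,-0.174,0.23,0.11,0,0,0,-0.197,0.26,0.11,0,0,0,-0.22,0.29,0.11,0,0,0,-0.24,0.317,0.11,0,0,0,-0.254,0.336,0.11,0,0,0,-0.262,0.346,0.11,0,0,0,-0.263,0.348,0.11,0,0,0,-0.263,0.348,0.11,0,0,0]

```text
clock: 20.2
eef_pos: [382.1, 267.4, 131.8]
eef_rot: [-3.141, 0.0, 1.518]
wrist_force: [0.4, 0.7, -2.1]
finger_gap: 41.3
finger_force: 25.0
```

```bash
python3 w.py yellow 10 wy
```

```text
tcp [382.1 267.4 131.8] [-3.141  0.     1.518] t 20.2 j [ 0.53  0.19  1.84 -0.    1.11  0.58] gap 41.3
[322. 424.] (array([374.6, 111.3]), array([375.2, 112.7]), array([67.3, 19. ]), -3.1)
[323. 351.] (array([378.6, 184.3]), array([378.9, 181.1]), array([76.4, 41.9]), -3.1)
[320. 235.] (array([381.2, 274.4]), array([381.2, 275.5]), array([68.4, 56.4]), 0.4)
```

View pics/wy.png

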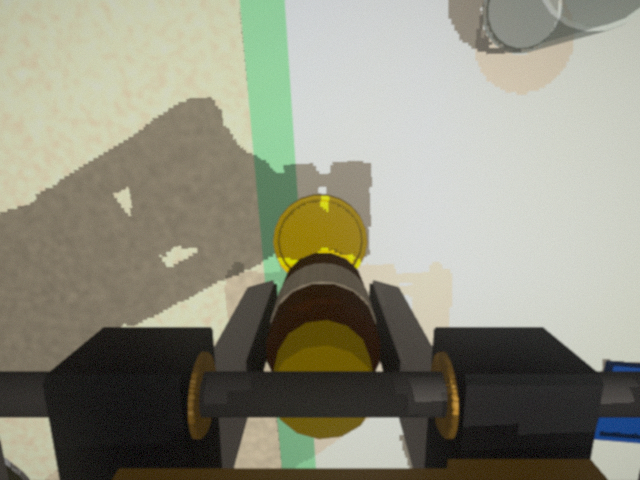

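The yellow coaster's edge is at row 195, columns 274–367, giving a centre near (381,268). The bottle is 1 mm off, so I lower it.

Emit:
jog_arm:
  plan: [-0.001,0.001,-0.02,0,0,0,-0.001,0.001,-0.05,0,0,0,-0.001,0.001,-0.075,0,0,0,-0.001,0.001,-0.09,0,0,0,-0.001,0.001,-0.097,0,0,0,-0.001,0.001,-0.1,0,0,0,-0.001,0.001,-0.102,0,0,0,-0.001,0.001,-0.104,0,0,0,-0.001,0.001,-0.105,0,0,0,-0.001,0.001,-0.106,0,0,0,-0.001,0.001,-0.106,0,0,0]

```text
clock: 21.35
eef_pos: [381.1, 268.7, 26.1]
eef_rot: [3.141, -0.0, 1.518]
wrist_force: [0.4, 0.8, -2.2]
finger_gap: 41.2
finger_force: 25.0
```

Emit:
jog_arm:
  plan: [0,0,-0.0005,0,0,0,0,0,-0.0005,0,0,0,0,0,-0.0005,0,0,0]

```text
clock: 21.65
eef_pos: [381.2, 268.8, 25.8]
eef_rot: [3.141, -0.0, 1.518]
wrist_force: [-1.6, -1.4, 5.3]
finger_gap: 41.5
finger_force: 25.0
```

Emit:
jog_arm:
  plan: [0,0,0,0,0,0,0,0,0,0,0,0,0,0,0,0,0,0,0,0,0,0,0,0,0,0,0.03,0,0,0,0,0,0.07,0,0,0,0,0,0.11,0,0,0,0,0,0.13,0,0,0,0,0,0.13,0,0,0]
  claw: 0.07

```text
clock: 22.55
eef_pos: [382.1, 269.3, 158.1]
eef_rot: [3.137, -0.003, 1.518]
wrist_force: [0.2, -0.5, 0.3]
finger_gap: 69.9
finger_force: 0.0
```

Emit:
jog_arm:
  plan: [0.01,-0.02,0,0,0,-8,0.025,-0.045,0,0,0,-16,0.04,-0.07,0,0,0,-24,0.055,-0.095,0,0,0,-32,0.07,-0.12,0,0,0,-40,0.085,-0.145,0,0,0,-48,0.1,-0.17,0,0,0,-56,0.111,-0.189,0,0,0,-64,0.111,-0.189,0,0,0,-72.4,0.111,-0.189,0,0,0,-72.4,0.111,-0.189,0,0,0,-72.4,0.111,-0.189,0,0,0,-72.4,0.111,-0.189,0,0,0,-72.4]
  claw: 0.094

```text
clock: 23.85
eef_pos: [491.9, 80.0, 155.3]
eef_rot: [-3.142, 0.0, 0.257]
wrist_force: [-0.3, -0.3, 0.9]
finger_gap: 93.9
finger_force: 0.0
```

```bash
python3 w.py blue 45 ws
```

```text
tcp [491.9  80.  155.3] [-3.142  0.     0.257] t 23.9 j [0.09 0.23 1.73 0.   1.18 1.4 ] gap 93.9
[328. 287.] (array([461.6,  70.9]), array([463.7,  68.7]), array([28.4, 13.8]), -75.3)
[323. 216.] (array([510.2,  85.2]), array([519.4,  87.9]), array([52.5, 37.1]), 15.5)
[329.  36.] (array([629.2, 114.5]), array([623.5, 112.8]), array([60.7, 59.1]), -8.3)
```

View pics/ws.png

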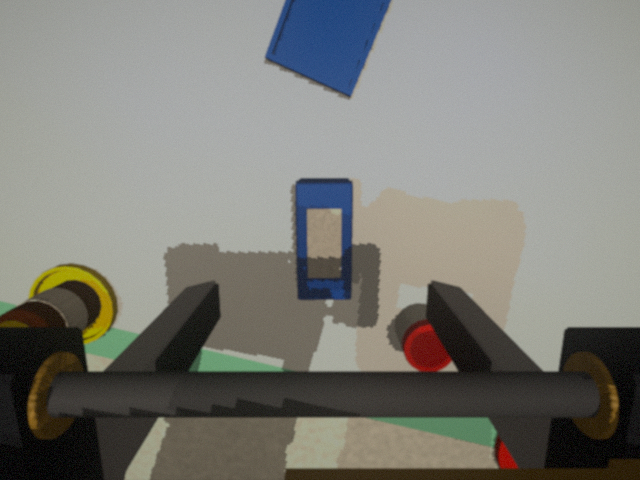

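```bash
python3 -c "
from h import *
cal=get_calibration('wrist')
print(cast([(324,242.5),(324,299),(324,185),(296,242),(352,242)],45,cal).round(1))"
```

```text
[[495.   80.8]
 [453.9  70. ]
 [534.2  91.1]
 [490.3 100.1]
 [500.4  61.7]]
```

The box spans rows 185–299 and columns 296–352. It is aligned with the fingers and centred at about (494.5,80.7). I descend and grip.

Emit:
jog_arm:
  plan: [0.0025,0.0005,-0.04,0,0,0,0.0025,0.0005,-0.08,0,0,0,0.0025,0.0005,-0.11,0,0,0,0.0025,0.0005,-0.133,0,0,0,0.0025,0.0005,-0.14,0,0,0,0.0025,0.0005,-0.14,0,0,0,0.0025,0.0005,-0.14,0,0,0]

```text
clock: 24.6
eef_pos: [495.2, 80.3, 16.6]
eef_rot: [3.141, -0.002, 0.255]
wrist_force: [-0.2, -0.9, 0.0]
finger_gap: 94.2
finger_force: 0.0
```

Emit:
jog_arm:
  plan: [0,0,0,0,0,0,0,0,0,0,0,0,0,0,0,0,0,0,0,0,0,0,0,0,0,0,0,0,0,0,0,0,0,0,0,0,0,0,0,0,0,0,0,0,0,0,0,0,0,0,0,0,0,0,0,0,0,0,0,0]
  claw: 0.03
  force: 25

```text
clock: 25.6
eef_pos: [494.6, 80.2, 15.4]
eef_rot: [-3.142, 0.0, 0.254]
wrist_force: [-0.1, -0.3, 0.5]
finger_gap: 40.1
finger_force: 25.0
```

Emit:
jog_arm:
  plan: [0,0,0.01,0,0,0,0,0,0.035,0,0,0,0,0,0.07,0,0,0,0.005,0.001,0.09,0,0,-2,0.018,0.004,0.1,0,0,-5,0.04,0.008,0.1,0,0,-8,0.07,0.014,0.1,0,0,-12,0.1,0.02,0.1,0,0,-16,0.13,0.026,0.1,0,0,-19,0.15,0.03,0.1,0,0,-22,0.161,0.032,0.1,0,0,-23,0.165,0.033,0.1,0,0,-23,0.165,0.033,0.1,0,0,-23,0.165,0.033,0.1,0,0,-23]

```text
clock: 27.0
eef_pos: [659.1, 113.1, 115.7]
eef_rot: [3.142, 0.0, -0.146]
wrist_force: [0.2, -0.1, -2.3]
finger_gap: 39.9
finger_force: 25.0
```

```bash
python3 w.py blue 10 wbl
```

```text
tcp [659.1 113.1 115.7] [ 3.142  0.    -0.146] t 27.0 j [0.12 0.64 1.24 0.   1.26 1.83] gap 39.9
[324. 421.] (array([521.6, 134.9]), array([522.3, 138.4]), array([71.6,  6.2]), 81.6)
[282. 337.] (array([591.2, 155.2]), array([588.8, 155.7]), array([44.6, 13. ]), -6.4)
[364. 339.] (array([583.4,  94.9]), array([579.8,  96.1]), array([45.2, 12.7]), -8.6)
[324. 254.] (array([651. , 115.9]), array([656.7, 116.2]), array([73.1, 68.6]), 81.6)
[327. 192.] (array([698.7, 107.5]), array([701.5, 106.9]), array([65.3, 33.8]), 81.6)
```

View pics/wbl.png

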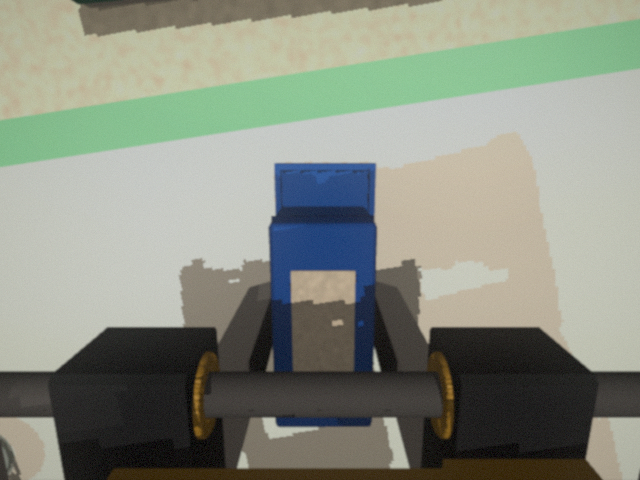

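The coaster's far edge is at row 163, columns 275–376, giving a centre near (659,113). The box is aligned and within about 1 mm, so I lower it.

Emit:
jog_arm:
  plan: [0,0,-0.02,0,0,0,0,0,-0.05,0,0,0,0,0,-0.07,0,0,0,0,0,-0.082,0,0,0,0,0,-0.088,0,0,0,0,0,-0.091,0,0,0,0,0,-0.093,0,0,0,0,0,-0.095,0,0,0,0,0,-0.096,0,0,0,0,0,-0.096,0,0,0]

```text
clock: 28.05
eef_pos: [659.6, 113.2, 19.6]
eef_rot: [-3.142, -0.0, -0.147]
wrist_force: [-0.3, 0.8, -2.1]
finger_gap: 39.7
finger_force: 25.0
```

Emit:
jog_arm:
  plan: [0,0,-0.0005,0,0,0,0,0,-0.0005,0,0,0,0,0,-0.0005,0,0,0]

```text
clock: 28.35
eef_pos: [659.8, 113.2, 19.5]
eef_rot: [-3.141, -0.001, -0.147]
wrist_force: [-1.5, -0.5, 5.7]
finger_gap: 39.9
finger_force: 25.0
```

Contact is made. I release, rise and retreat to check.

Emit:
jog_arm:
  plan: [0,0,0,0,0,0,0,0,0,0,0,0,0,0,0,0,0,0,0,0,0,0,0,0,0,0,0.03,0,0,0,0,0,0.07,0,0,0,0,0,0.12,0,0,0,0,0,0.16,0,0,0,-0.04,0.02,0.2,0,0,0,-0.08,0.04,0.22,0,0,0,-0.12,0.08,0.24,0,0,0,-0.16,0.12,0.25,0,0,0,-0.2,0.16,0.25,0,0,0,-0.24,0.2,0.25,0,0,0,-0.24,0.2,0.25,0,0,0,-0.24,0.2,0.25,0,0,0,-0.24,0.2,0.25,0,0,0]
  claw: 0.066

```text
clock: 30.05
eef_pos: [419.4, 313.5, 269.1]
eef_rot: [-3.141, -0.0, -0.145]
wrist_force: [1.2, 0.1, 0.4]
finger_gap: 65.6
finger_force: 0.0
```

```bash
python3 - <<'E'
from h import *
for n in("scene","side"):
    p,d=camera(n); cal=get_calibration(n); cv2.imwrite(f"pics/{n}1.png",p[...,::-1])
    for c,z,lab in(('red',66,'jar'),('yellow',94,'bottle'),('green',74,'dish'),('blue',49,'box'),('tan',32,'petri')):
        for k in blobs(p,c):
            r=rect(k,z,cal)
            if np.hypot(*r[0])<900: print(n,lab,k.mean(0).round(),*r)
E
```

```text
scene jar [336. 206.] [447.2  -7.4] [447.5  -7.6] [37.8 36.3] -48.0
scene jar [314. 159.] [ 383.6 -129.1] [ 383.7 -129.8] [78.8 76.2] 43.7
scene jar [259. 146.] [ 437.1 -251.4] [ 438.  -245.4] [76.9 67.8] -31.4
scene jar [254. 126.] [ 402.2 -301.8] [ 402.8 -301.7] [54.4 51.2] -48.1
scene bottle [455. 279.] [437.9 281.4] [443.1 282.1] [62.1 48.7] -85.1
scene bottle [465. 255.] [382.4 265.3] [382.7 265.6] [29.8 29.1] 12.1
scene dish [183. 146.] [ 551.6 -381.9] [ 559.8 -370.1] [75.4 70.2] 87.0
scene dish [177. 124.] [ 524.4 -435.1] [ 524.6 -434.9] [53.6 49.5] 87.6
scene box [309. 323.] [671.4 125.6] [671.5 125.5] [108.5  66.2] -8.4
scene petri [199. 202.] [ 619.4 -255.8] [ 620.6 -255.6] [73.6 70.9] -47.9
side jar [318. 343.] [ 393.  -327.1] [ 390.1 -325.9] [93.8 78.4] 37.0
side jar [277. 308.] [ 337.8 -201. ] [ 337.8 -201.3] [78.  76.3] 66.7
side jar [288. 247.] [427.  -39.8] [427.8 -38.8] [43.4 33.6] 68.3
side bottle [236. 194.] [361.1 174.6] [359.4 169.6] [60.8 51.7] -13.6
side dish [390. 382.] [ 499.6 -467. ] [ 489.  -477.5] [70.1 70.1] -2.5
side dish [394. 365.] [ 519.7 -443.9] [ 519.8 -443.8] [47.  45.7] 87.5
side box [343. 197.] [641.4  86.9] [639.9  77.2] [107.2  89.2] -8.2
side petri [393. 295.] [ 618.8 -257.1] [ 619.6 -257.6] [74.7 71.5] -23.3
```

View pics/side1.png

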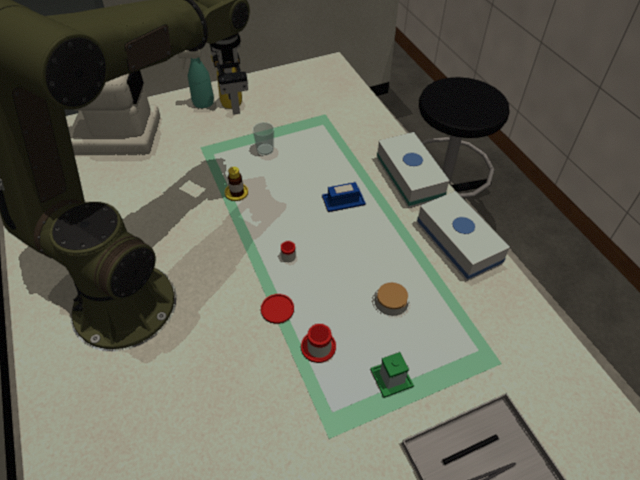

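View pics/scene1.png

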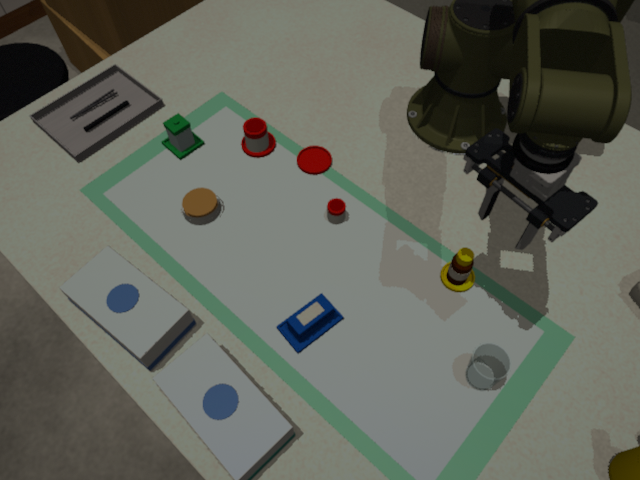

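Both views show all four containers upright in their coasters: jar (255,135), dish (178,135), bottle (461,265) and box (310,320) in the scene view. In the scene view the jar, bottle and dish tops lie within about 3 mm of their coaster centres. The beaker and Petri stack have not moved. I hand in.

```bash
python3 -c "
from cell import manip
print(manip.sign_off())"
```

```text
the job is handed in; nothing more can be done
None
```

All four containers stand upright in their own coasters (the jar in the far red one), the beaker and Petri stack are untouched, and the job was handed in at about 30 s on the robot's clock; `sign_off()` gave no verdict.

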